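Inspect a spray-gun air cap under a loupe

ROBOT

A 7-joint arm with a two-finger parallel gripper is mounted at the origin on a cart in front of the work surface, level with it; the furniture and walls round the work are solid. World frame = base frame: x ahead of the robot, y to its left, z up, the work surface at z = 0. Lengths are in mm, angles in degrees, forces in N, time in s.
With the tool pointing down it reaches from about 425 to 1025 mm from the base axis. Payload 9.4 kg.
Tool frame: the origin (TCP) lies on the front face of the gripper's body, between the roots of the fingers; the fingertips stand 73 mm ahead of it and the grasp point (between the pads) lies 54 mm ahead of it; z points along the fingers, y is the direction in which the jaws open and shut (so a half turn about z gives the same grasp; the last joint's range is limited). The gripper opens to 85 mm and grips with 20 to 120 N. Pads are 22 mm wide; open, the fingers measure 114 mm over their backs; the gripper's body (76 mm by 85 mm) begins 54 mm behind the grasp point. The pads swing forward as they close: fully open they stand 13 mm farther back than shut.
Start: joints at [69.059, 34.337, -0.143, 91.639, 0.103, 54.024, -4.572], TCP at [206.475, -694.976, 303.875] pointing down, gripper open.
Joint ranges: [-147.43, 147.43], [-19.82, 112.94], [-74.19, 73.91], [6.32, 146.72], [-59.91, 239.91], [6.04, 106.73], [-150.56, 150.56]. Speed limits (degrees/s): [127.2, 127.2, 172.46, 172.46, 180, 180, 180].

INTERFACE

Orientations are given as [roll, pitch, yaw] about the fixed x, y, z axes, in that order (R = Rz(yaw) Ry(pitch) Rx(roll)).
In Python, from workcell import r gives the robot as it stands.
- The arm moves only by the tool move_arm, never from a script. Its argument "deltas" is a list of rows, each an object of numbers: "claw": the opening, from 0 (shut) to 1 (fully open); "tx", "ty", "tz": the shift along the tool's x, y, z in m; "roll": the turn about the tool's z in degrees. A call has 1 to 12 rows; each row shifts and turns the commanded pose from where the row before left it, along the tool's axes as they then stand; what a row does not reach is not made up. A row lasts 1/10 s, in which the tool goes at most 50 mm and 8.59 degrees, less where a joint would pass 70% of its speed; a pose out of reach is approached as far as the arm can. A call is refused whole if a number of a shift passes 0.05 or a number of a turn 8.59, either way. A call with a gripper value outside its range is refused whole. The fingers move at their own pace and stop on an object; the grip force is fixed at half the most. Time passes only in rows, so rows that do not move let the fingers close. It gives the time, the measured TCP pose, the force and the opening at its end, in the units of the state.
- r.observe(): the state, without advancing time (a new reading comes with each control period).
- r.camera(name): name is "side" or "top" or "wrist"; returns (picture, depth): 420x560x3 uint8, red, green, blue; 420x560 float32, mm along the optical axis (not along the pixel's ray), 0 where there is no reading.
- r.camera_params(name): a dict with "fx", "fy", "cx", "cy" (pixels), "extrinsics" (4x4, takes a point from camera to world coordinates); the wrist camera has in their place "tool_from_camera" (4x4, takes a point from camera to tool coordinates, whose origin is the TCP and whose axes are the flange's). Camera axes: x right, y up, looking along -z (the intrinsics and any distortion apply to the point x, -y, -z); pixel columns grow to the right and rows downward; lengths in mm; the calibration is good to about 2 mm. A picture is of the moment at which its call begins: read the wrist's pose just before it. camera_params takes no time and is no camera call.
- r.finish_job(): hands the job in, once; it reports no verdict.
The state is a dict: "time": time; "q": joint angles; "joint_vel": joint speeds; "tau": joint torques, N m; "tcp_pos": TCP position; "tcp_rot": TCP orientation; "wrist_force": force on the tool from outside, world axes, zero at the start; "ft_torque": the same for the moment, N m; "grip_width": opening from 0.0 (shut) to 1.0 (fully open).
Only numpy, scipy, OpenCV 4.12 (cv2) and the standard library are available. Lean on these libraries where they do the work, as an engineer would, in place of code of your own. Each camera call takes 0.05 s, during which the arm holds its last target. There are 200 camera calls.

TASK

Set the loose spray-gun air cap, horns up, centred on the round seat of the inspection stand and let go of it. Then pick up the loupe by its handle and hold it level, the lens centred over the air cap and its rim at the height of the stand's pointer (the pointer marks the focal height). Finish while still holding the loupe there, resting it on nothing; do not shift the pointer, and leave the screw cap, tin lid and tape roll where they are.

Things in the scene. Friction and masses are not known exactly. Their poses are not given: they have to be found in the camera images.
- air_cap_mid (a point): Centre of the air cap's round body, 6 mm above its underside. A short plain grey turned metal disc, 27 mm across and 12 mm high, with two small horns on top (16 mm high in all, at y = +10 and -10 mm, each 5 to 6 mm wide); loose, 45 g, standing horns up on the bench. z is up through it. It stands either at the left or at the right of the work; a plain ribbed screw cap of like size stands at the other side.
- seat_top (a point): Centre of the flat top of the stand's round seat, 30 mm in diameter, 30 mm above the bench. The fixed inspection stand has a 10 mm thick metal base plate (165 x 60 mm, from x = -35 to +130 mm of this point), the dark steel seat on it and, 110 mm from the seat axis along this point's +x axis, an upright pillar 12 mm thick and 185 mm high. z is up; the stand turns on the bench from run to run.
- pointer_tip (a point): Tip of the pointer, a 6 mm pin on a 22 mm collar that slides stiffly on the stand's pillar (it stays where it is unless pushed with over 5 N). The tip aims at the seat axis and ends 70 mm from it; its height, 115 to 165 mm above the bench, marks the focal height and differs from run to run. Axes parallel to the stand's.
- lens_centre (a point): Centre of the loupe's lens, half-way up its rim. The loose loupe (90 g, black rim and handle) lies flat on the bench: rim 60 mm across and 10 mm high, so this point is 5 mm above its underside. Its x axis points from handle to lens along the handle, z is the lens axis, up.
- loupe_grip (a point): Centre of the loupe's handle, half-way up. A rounded bar 86 mm long (along x), 18 mm wide (y) and 22 mm high, flat on the bench with this point 11 mm above its underside; it lies 83 mm from the lens centre along -x and 6 mm above it. Same axes as lens_centre.
- stand: The fixed inspection stand: base plate, seat, pillar and pointer. Origin under the seat at bench height, axes as seat_top.
- loupe: The whole loupe; origin under the lens centre at its underside, axes as lens_centre.
- air_cap: The whole air cap; origin at the centre of its underside.
- screw_cap: Bystander: ribbed plastic screw cap, 30 mm across, 14 mm high, no horns; loose. Origin at the centre of its underside.
- tin_lid: Bystander: round pressed tin lid, 62 mm across, 10 mm high; loose. Origin at the centre of its underside.
- tape: Bystander: roll of black tape, 66 mm across, 19 mm high, lying flat; loose. Origin at the centre of its underside.
Mind the look-alikes: they are no part of the job. Of the things shaped like the loupe, the black one is meant.

How it is judged (in metres and radians):
On the way:
1. the air cap stands horns up, centred on the seat, let go (horizontal distance between air_cap_mid and seat_top below 0.005 m and z of air_cap_mid in the frame of seat_top between 0.003 and 0.009 m and angle between air_cap_mid's own z axis and vertical below 0.1 rad and contact force between the fingers and air_cap below 0.05 N and linear speed of air_cap below 0.02 m/s), for 0.3 s.
At the end, for the whole second after the job is handed in: The air cap stands on the seat, let go, its axis within 5 mm of the seat's and upright within 0.1 rad. The gripper holds the loupe still, touching neither stand nor cap, level within 0.12 rad, lens centre within 9 mm of the cap's axis horizontally and within 6 mm of the pointer tip's height (horizontal distance between air_cap_mid and seat_top below 0.005 m and z of air_cap_mid in the frame of seat_top between 0.003 and 0.009 m and angle between air_cap_mid's own z axis and vertical below 0.1 rad and contact force between the fingers and air_cap below 0.05 N and z of lens_centre in the frame of pointer_tip between -0.006 and 0.006 m and horizontal distance between lens_centre and air_cap_mid below 0.009 m and angle between lens_centre's own z axis and vertical below 0.12 rad and contact force between the fingers and loupe above 0.5 N and contact force between loupe and stand below 0.1 N and contact force between loupe and air_cap below 0.1 N and linear speed of loupe below 0.02 m/s); the arm keeps its last pose, push and grip.
It fails at once if the pointer is shifted by more than 5 mm (distance of pointer_tip from where it was at the start of the episode above 0.005 m).
It fails at once if the screw cap is moved by more than 25 mm (distance of screw_cap from where it was at the start of the episode above 0.025 m).
It fails at once if the tin lid is moved by more than 25 mm (distance of tin_lid from where it was at the start of the episode above 0.025 m).
It fails at once if the tape roll is moved by more than 25 mm (distance of tape from where it was at the start of the episode above 0.025 m).
It also fails if it takes over 64 s, if anything falls off the work surface, if the arm or the gripper's body presses on something with over 40 N, if the wrist force passes 120 N, or if a joint passes its speed limit or range.

## Working session

There is one attempt and no reset: what is moved stays moved. The work goes in short steps, Python scripts to look and compute and a tool call to move; the robot and the scene stay as the last step left them, time stands still between calls to the robot, and variables do not carry over. Pictures are saved under pics/ and viewed, about 8 in all and at most 12, crops included, and the job is handed in when it is done.

Besides the shell and the picture viewer there is one more tool, called after "Request:" in YAML: its name, and indented under it one key for each argument. move_arm: Moves the arm, as the interface text tells. Its arguments: {"type":"object","properties":{"deltas":{"type":"array"}},"required":["deltas"]}

```bash
ls; mkdir -p pics; cat > h.py <<'E'
import numpy as np, cv2
from workcell import r
from scipy.spatial.transform import Rotation as R
def cam(name):
    s=r.observe(); p=r.camera_params(name); im,d=r.camera(name)
    if name=="wrist":
        T=np.eye(4); T[:3,:3]=R.from_euler('xyz',s['tcp_rot'],degrees=True).as_matrix(); T[:3,3]=s['tcp_pos']
        E=T@np.array(p['tool_from_camera'])
    else: E=np.array(p['extrinsics'])
    v,u=np.mgrid[0:d.shape[0],0:d.shape[1]]
    X=np.stack([(u-p['cx'])/p['fx']*d,-(v-p['cy'])/p['fy']*d,-d],-1)
    W=X@E[:3,:3].T+E[:3,3]; W[d==0]=np.nan
    return im,d,W,p
E
python3 - <<'E'
from h import *
for n in("top","side"):
    im,d,W,p=cam(n); cv2.imwrite(f"pics/{n}0.png",im[:,:,::-1]); np.save(n+"0.npy",W); print({k:(np.round(v,2).tolist() if hasattr(v,'__len__') and not isinstance(v,str) else v) for k,v in p.items()})
print(r.observe())
E
```

```text
pics
{'fx': 389.5161151022816, 'fy': 389.5161151022816, 'cx': 285.4534535242839, 'cy': 206.60674031236053, 'extrinsics': [[0.11, 0.97, -0.22, 270.06], [-0.99, 0.11, -0.02, 184.42], [0.0, 0.22, 0.97, 1252.41], [0.0, 0.0, 0.0, 1.0]]}
{'fx': 453.1831001474374, 'fy': 453.1831001474374, 'cx': 278.6126738486189, 'cy': 214.05769003775418, 'extrinsics': [[0.98, 0.09, -0.17, 322.97], [-0.2, 0.44, -0.88, -820.46], [-0.0, 0.89, 0.45, 628.56], [0.0, 0.0, 0.0, 1.0]]}
{'time': 0.1, 'q': array([69.05629968, 34.37965836, -0.14670969, 91.67634452,  0.1020435 ,
       54.02612925, -4.57044071]), 'joint_vel': array([ 0.06758507, -0.17670727, -0.009788  , -0.11837956, -0.00484149,
        0.03664828,  0.08170218]), 'tau': array([ 4.61264251e-03, -7.78000760e+01,  1.57042980e+00, -2.58630896e+01,
        1.27020330e-02,  5.44955416e-03,  2.70809159e-05]), 'tcp_pos': array([ 206.42204582, -694.64702153,  303.10648358]), 'tcp_rot': array([-1.79918232e+02,  6.18861935e-03,  1.65544061e+01]), 'wrist_force': array([-0.24313462,  0.14545255, -0.60743558]), 'ft_torque': array([-0.0285018,  0.0049638,  0.0040975]), 'grip_width': 1.0026884377033776}
```

View pics/top0.png

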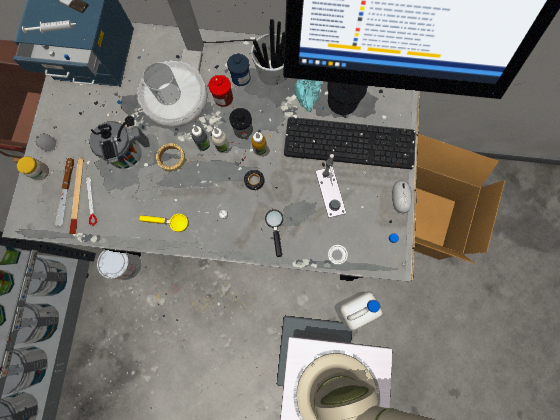

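View pics/side0.png

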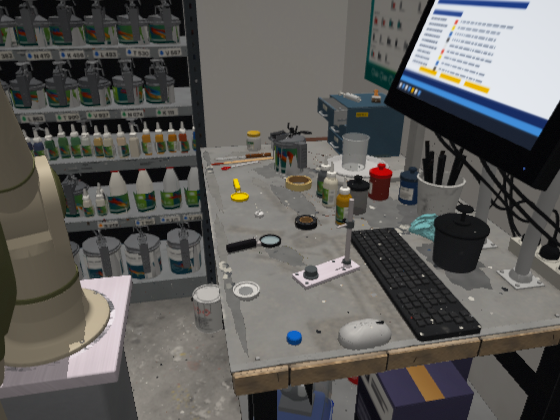

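The top view shows the stand (seat about (335,206), pillar about (327,165)), the loupe (lens (274,218), handle (278,245)), the tin lid (338,254) and the tape (255,180). A small grey disc, probably the air cap, is at (223,214), and a blue cap at (394,238). Next I'll measure them and zoom in.

```bash
python3 - <<'E'
from h import *
W=np.load("top0.npy"); im=cv2.imread("pics/top0.png")
for n,(u,v) in dict(cap=(223,214),blue=(394,238),seat=(335,206),pil=(327,160),lens=(274,218),h1=(277,235),h2=(279,253),lid=(338,254),tape=(255,180),bottle=(259,142)).items():
    print(n,np.round(W[v,u]))
S=np.load("side0.npy")
# clusters above bench in region
for n,A in(("top",W),("side",S)):
    m=(A[...,0]>380)&(A[...,0]<800)&(A[...,1]>-330)&(A[...,1]<450)&(A[...,2]>5)
    k,l,st,c=cv2.connectedComponentsWithStats(m.astype(np.uint8))
    for i in range(1,k):
        if st[i,4]>12:
            P=A[l==i]; print(n,st[i,4],np.round(c[i]),np.round(P.mean(0)),np.round(P.min(0)),np.round(P.max(0)))
a=cv2.resize(im[130:270,200:410],None,fx=3,fy=3,interpolation=cv2.INTER_CUBIC)
cv2.imwrite("pics/z0.png",a)
E
```

```text
cap [506. 411.   9.]
blue [ 486. -145.   16.]
seat [566.  53.  33.]
pil [683.  99. 130.]
lens [511. 244.  10.]
h1 [455. 228.  20.]
h2 [399. 215.  17.]
lid [418.  27.   2.]
tape [636. 324.  -6.]
bottle [731. 315.  98.]
top 325 [241. 128.] [785. 383.  70.] [773. 352.   5.] [800. 421. 120.]
top 208 [222. 140.] [734. 438.  73.] [717. 426.   5.] [785. 450. 144.]
top 274 [259. 143.] [735. 317.  79.] [721. 297.   6.] [765. 356. 145.]
top 3639 [345. 161.] [727.  32.  20.] [ 534. -201.    5.] [800. 239. 190.]
top 251 [254. 179.] [632. 326.  17.] [601. 294.   5.] [665. 364.  25.]
top 525 [402. 196.] [ 624. -161.   27.] [ 575. -193.    5.] [ 685. -133.   41.]
top 374 [275. 228.] [478. 237.  14.] [388. 208.   5.] [541. 274.  28.]
top 55 [223. 214.] [507. 411.  12.] [495. 399.   6.] [520. 424.  19.]
top 72 [394. 237.] [ 488. -144.   13.] [ 474. -159.    5.] [ 507. -128.   19.]
top 191 [337. 254.] [416.  31.   8.] [385.  -0.   5.] [446.  60.  14.]
side 6147 [374. 264.] [730.  66.  30.] [ 533. -201.    5.] [800. 450. 184.]
side 39 [259. 213.] [506. 408.   9.] [493. 398.   5.] [519. 424.  14.]
side 236 [305. 221.] [630. 322.  14.] [599. 293.   5.] [664. 362.  20.]
side 424 [253. 243.] [461. 230.  12.] [387. 206.   5.] [538. 275.  24.]
side 160 [245. 290.] [414.  32.   7.] [385.  -1.   5.] [446.  62.  10.]
side 1200 [364. 333.] [ 621. -178.   23.] [ 574. -199.    5.] [ 682. -142.   37.]
side 147 [294. 337.] [ 487. -148.   11.] [ 474. -161.    5.] [ 502. -132.   15.]
```

View pics/z0.png

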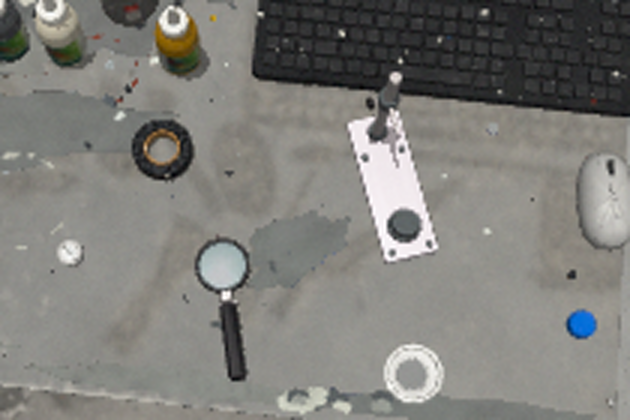

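The zoom confirms it: the small grey-white disc at world (506,410) is the air cap, and the plain blue one at (487,-146) is the screw cap. The loupe and stand both point along about 15–17°, which nearly matches the tool yaw now. I'll move over to the work.

Request:
move_arm:
  deltas:
    - {"tx":0.035,"ty":-0.0325}
    - {"tx":0.035,"ty":-0.0325}
    - {"tx":0.035,"ty":-0.0325}
    - {"tx":0.035,"ty":-0.0325}
    - {"tx":0.035,"ty":-0.0325}
    - {"tx":0.035,"ty":-0.0325}
    - {"tx":0.035,"ty":-0.0325}
    - {"tx":0.035,"ty":-0.0325}
    - {"tx":0.035,"ty":-0.0325}
    - {"tx":0.035,"ty":-0.0325}
    - {"tx":0.035,"ty":-0.0325}
    - {"tx":0.035,"ty":-0.0325}

```text
schema error: expected keys claw, tx, ty, tz, roll
```

```bash
cat >> h.py <<'E'
def go(x,y,z,yaw=None):
    s=r.observe(); Rm=R.from_euler('xyz',s['tcp_rot'],degrees=True)
    d=Rm.inv().apply(np.array([x,y,z])-s['tcp_pos'])
    print('tcp',np.round(s['tcp_pos'],1),np.round(s['tcp_rot'],2),'F',np.round(s['wrist_force'],1),'w',round(s['grip_width'],3),'t',round(s['time'],2))
    print('shift mm',np.round(d,1), 'roll', None if yaw is None else round(s['tcp_rot'][2]-yaw,2))
E
python3 - <<'E'
from h import *
p=r.camera_params('wrist'); print(np.round(p['tool_from_camera'],3),p['fx'],p['cx'],p['cy'])
go(506,410,300,16.5); print(r.observe()['q'])
E
```

```text
[[-1.0000e-03  9.5000e-01  3.1100e-01  7.9100e+01]
 [ 1.0000e+00  0.0000e+00  1.0000e-03  7.3000e-02]
 [ 1.0000e-03  3.1100e-01 -9.5000e-01 -6.9904e+01]
 [ 0.0000e+00  0.0000e+00  0.0000e+00  1.0000e+00]] 335.9644226879265 280.9058871768774 206.37622109452445
tcp [ 206.4 -694.6  303.1] [-1.7992e+02  1.0000e-02  1.6550e+01] F [-0.2  0.1 -0.6] w 1.003 t 0.1
shift mm [ 601.9 -973.5    4.4] roll 0.05
[69.05629968 34.37965836 -0.14670969 91.67634452  0.1020435  54.02612925
 -4.57044071]
```

Request:
move_arm:
  deltas:
    - {"claw":1,"tx":0.035,"ty":-0.0325,"tz":0,"roll":0}
    - {"claw":1,"tx":0.035,"ty":-0.0325,"tz":0,"roll":0}
    - {"claw":1,"tx":0.035,"ty":-0.0325,"tz":0,"roll":0}
    - {"claw":1,"tx":0.035,"ty":-0.0325,"tz":0,"roll":0}
    - {"claw":1,"tx":0.035,"ty":-0.0325,"tz":0,"roll":0}
    - {"claw":1,"tx":0.035,"ty":-0.0325,"tz":0,"roll":0}
    - {"claw":1,"tx":0.035,"ty":-0.0325,"tz":0,"roll":0}
    - {"claw":1,"tx":0.035,"ty":-0.0325,"tz":0,"roll":0}
    - {"claw":1,"tx":0.035,"ty":-0.0325,"tz":0,"roll":0}
    - {"claw":1,"tx":0.035,"ty":-0.0325,"tz":0,"roll":0}
    - {"claw":1,"tx":0.035,"ty":-0.0325,"tz":0,"roll":0}
    - {"claw":1,"tx":0.035,"ty":-0.0325,"tz":0,"roll":0}

```text
time: 1.3
tcp_pos: [498.6, -199.7, 303.8]
tcp_rot: [-180.0, 0.0, 16.5]
wrist_force: [0.6, -0.7, -0.4]
grip_width: 0.999
```

```bash
python3 - <<'E'
from h import *
go(506,410,300,106.5); print(r.observe()['q'])
E
```

```text
tcp [ 498.6 -199.7  303.8] [-1.800e+02  1.000e-02  1.654e+01] F [ 0.6 -0.7 -0.4] w 0.999 t 1.3
shift mm [ 180.7 -582.4    3.8] roll -89.96
[ 18.28927551  21.55359775  -3.38853407 116.1502212    1.85295846
  42.35944567 -59.69362695]
```

Request:
move_arm:
  deltas:
    - {"claw":1,"tx":0.015,"ty":-0.0485,"tz":0,"roll":0}
    - {"claw":1,"tx":0.015,"ty":-0.0485,"tz":0,"roll":0}
    - {"claw":1,"tx":0.015,"ty":-0.0485,"tz":0,"roll":0}
    - {"claw":1,"tx":0.015,"ty":-0.0485,"tz":0,"roll":0}
    - {"claw":1,"tx":0.015,"ty":-0.0485,"tz":0,"roll":0}
    - {"claw":1,"tx":0.015,"ty":-0.0485,"tz":0,"roll":0}
    - {"claw":1,"tx":0.015,"ty":-0.0485,"tz":0,"roll":0}
    - {"claw":1,"tx":0.015,"ty":-0.0485,"tz":0,"roll":0}
    - {"claw":1,"tx":0.015,"ty":-0.0485,"tz":0,"roll":0}
    - {"claw":1,"tx":0.015,"ty":-0.0485,"tz":0,"roll":0}
    - {"claw":1,"tx":0.015,"ty":-0.0485,"tz":0,"roll":0}
    - {"claw":1,"tx":0.015,"ty":-0.0485,"tz":0,"roll":0}

```text
time: 2.5
tcp_pos: [504.3, 400.4, 303.6]
tcp_rot: [180.0, 0.0, 16.5]
wrist_force: [1.1, -0.7, -0.3]
grip_width: 0.999
```

Request:
move_arm:
  deltas:
    - {"claw":1,"tx":0,"ty":0,"tz":0.01,"roll":-8.2}
    - {"claw":1,"tx":0,"ty":0,"tz":0.01,"roll":-8.2}
    - {"claw":1,"tx":0,"ty":0,"tz":0.01,"roll":-8.2}
    - {"claw":1,"tx":0,"ty":0,"tz":0.01,"roll":-8.2}
    - {"claw":1,"tx":0,"ty":0,"tz":0.01,"roll":-8.2}
    - {"claw":1,"tx":0,"ty":0,"tz":0.01,"roll":-8.2}
    - {"claw":1,"tx":0,"ty":0,"tz":0.01,"roll":-8.2}
    - {"claw":1,"tx":0,"ty":0,"tz":0.01,"roll":-8.2}
    - {"claw":1,"tx":0,"ty":0,"tz":0.01,"roll":-8.2}
    - {"claw":1,"tx":0,"ty":0,"tz":0.01,"roll":-8.2}
    - {"claw":1,"tx":0,"ty":0,"tz":0.005,"roll":-8.0}

```text
time: 3.6
tcp_pos: [504.4, 398.0, 197.6]
tcp_rot: [-179.9, 0.0, 106.9]
wrist_force: [0.1, 0.4, -0.7]
grip_width: 1.0
```

```bash
python3 - <<'E'
from h import *
im,d,W,p=cam("wrist"); cv2.imwrite("pics/w1.png",im[:,:,::-1]); np.save("w1.npy",W)
m=(W[...,2]>5)&(W[...,2]<40)&(abs(W[...,0]-506)<40)&(abs(W[...,1]-410)<40)
P=W[m]; print(m.sum(),P.min(0),P.max(0)); 
T=P[(P[:,2]>7)]; (c,rad)=cv2.minEnclosingCircle(T[:,:2].astype(np.float32)); print(c,rad,np.percentile(T[:,2],[10,50,90,100]), np.median(W[200:400,100:450,2]))
go(c[0],c[1],80,106.5)
E
```

```text
902 [492.89890845 399.19327874   5.04496581] [519.49366152 426.25289936  17.33404222]
(506.55682373046875, 412.720703125) 13.699705123901367 [ 9.41938492 11.44772388 13.76916619 17.33404222] nan
tcp [504.5 397.6 197. ] [-1.7987e+02  7.0000e-02  1.0731e+02] F [ 0.   0.1 -1.1] w 1.005 t 3.65
shift mm [ 14.    6.7 116.9] roll 0.81
```

View pics/w1.png

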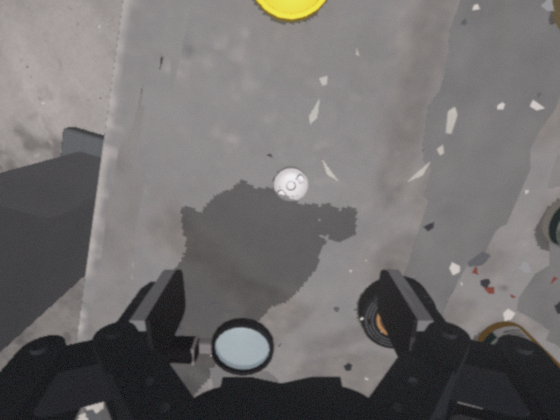

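The wrist view shows the air cap horns up at (291,184). Its centre fits (506.5, 412.5) with radius 13.7. I'll move over it and descend.

Request:
move_arm:
  deltas:
    - {"claw":1,"tx":0.007,"ty":0.003,"tz":0.03,"roll":0}
    - {"claw":1,"tx":0.0065,"ty":0.003,"tz":0.03,"roll":0}
    - {"claw":1,"tx":0,"ty":0,"tz":0.03,"roll":0}
    - {"claw":1,"tx":0,"ty":0,"tz":0.01,"roll":0}
    - {"claw":0.6,"tx":0,"ty":0,"tz":0,"roll":0}
    - {"claw":0.6,"tx":0,"ty":0,"tz":0,"roll":0}
    - {"claw":0.6,"tx":0,"ty":0,"tz":0,"roll":0}

```text
time: 4.35
tcp_pos: [507.1, 413.5, 100.4]
tcp_rot: [179.9, -0.1, 106.5]
wrist_force: [-0.3, -0.1, 0.8]
grip_width: 0.595
```

```bash
python3 - <<'E'
from h import *
go(506.5,412.2,76,106.5)
im,d,W,p=cam("wrist"); cv2.imwrite("pics/w2.png",im[:,:,::-1])
m=(W[...,2]>7)&(W[...,2]<25)&(abs(W[...,0]-506)<22)&(abs(W[...,1]-412)<22)
P=W[m]; print(m.sum(),P.min(0),P.max(0),cv2.minEnclosingCircle(P[:,:2].astype(np.float32)))
go(506.5,412.2,76,106.5)
E
```

```text
tcp [507.1 413.5 100.4] [ 1.7989e+02 -5.0000e-02  1.0651e+02] F [-0.3 -0.1  0.8] w 0.595 t 4.35
shift mm [-1.1 -1.  24.4] roll 0.01
1906 [493.03829137 399.06137221   7.02236567] [519.91533147 426.55377494  16.82042662] ((506.6171569824219, 412.7289123535156), 13.8268404006958)
tcp [507.1 413.4 100.4] [ 1.7989e+02 -5.0000e-02  1.0651e+02] F [0.3 0.3 0.1] w 0.599 t 4.4
shift mm [-1.  -1.  24.4] roll 0.01
```

Request:
move_arm:
  deltas:
    - {"claw":0.6,"tx":-0.0005,"ty":-0.0005,"tz":0.012,"roll":0}
    - {"claw":0.6,"tx":0,"ty":0,"tz":0.012,"roll":0}
    - {"claw":0.6,"tx":0,"ty":0,"tz":0,"roll":0}
    - {"claw":0.1,"tx":0,"ty":0,"tz":0,"roll":0}
    - {"claw":0.1,"tx":0,"ty":0,"tz":0,"roll":0}
    - {"claw":0.1,"tx":0,"ty":0,"tz":0,"roll":0}
    - {"claw":0.1,"tx":0,"ty":0,"tz":0,"roll":0}
    - {"claw":0.1,"tx":0,"ty":0,"tz":0,"roll":0}
    - {"claw":0.1,"tx":0,"ty":0,"tz":0,"roll":0}
    - {"claw":0.1,"tx":0,"ty":0,"tz":0,"roll":0}

```text
time: 5.4
tcp_pos: [506.3, 412.6, 75.1]
tcp_rot: [180.0, -0.0, 106.5]
wrist_force: [-0.4, -1.0, 3.1]
grip_width: 0.273
```

```bash
python3 - <<'E'
from h import *
go(566,53,300,106.5)
E
```

```text
tcp [506.3 412.6  75.1] [ 1.7998e+02 -1.0000e-02  1.0654e+02] F [-0.4 -1.   3.1] w 0.273 t 5.4
shift mm [-361.7  -45.1 -225. ] roll 0.04
```

Request:
move_arm:
  deltas:
    - {"claw":0.1,"tx":0,"ty":0,"tz":-0.02,"roll":0}
    - {"claw":0.1,"tx":0,"ty":0,"tz":-0.04,"roll":0}
    - {"claw":0.1,"tx":0,"ty":0,"tz":-0.04,"roll":0}
    - {"claw":0.1,"tx":-0.02,"ty":0,"tz":-0.04,"roll":0}
    - {"claw":0.1,"tx":-0.045,"ty":-0.005,"tz":-0.04,"roll":0}
    - {"claw":0.1,"tx":-0.045,"ty":-0.005,"tz":0,"roll":0}
    - {"claw":0.1,"tx":-0.045,"ty":-0.005,"tz":0,"roll":0}
    - {"claw":0.1,"tx":-0.045,"ty":-0.005,"tz":0,"roll":0}
    - {"claw":0.1,"tx":-0.045,"ty":-0.005,"tz":0,"roll":0}
    - {"claw":0.1,"tx":-0.045,"ty":-0.005,"tz":0,"roll":0}
    - {"claw":0.1,"tx":-0.045,"ty":-0.005,"tz":0,"roll":0}
    - {"claw":0.1,"tx":-0.045,"ty":-0.005,"tz":0,"roll":0}

```text
time: 6.6
tcp_pos: [574.7, 42.5, 248.0]
tcp_rot: [-180.0, 0.0, 106.5]
wrist_force: [1.1, -0.0, -0.2]
grip_width: 0.274
```

Request:
move_arm:
  deltas:
    - {"claw":0.1,"tx":-0.03,"ty":-0.005,"tz":0,"roll":0}
    - {"claw":0.1,"tx":0,"ty":0,"tz":0,"roll":0}
    - {"claw":0.1,"tx":0,"ty":0,"tz":0,"roll":0}
    - {"claw":0.1,"tx":0,"ty":0,"tz":0,"roll":0}

```text
time: 7.0
tcp_pos: [578.3, 15.6, 248.1]
tcp_rot: [180.0, -0.0, 106.6]
wrist_force: [0.2, 0.4, 0.1]
grip_width: 0.269
```

```bash
python3 - <<'E'
from h import *
im,d,W,p=cam("wrist"); cv2.imwrite("pics/w3.png",im[:,:,::-1]); np.save("w3.npy",W)
m=(abs(W[...,2]-30)<5)&(abs(W[...,0]-566)<35)&(abs(W[...,1]-53)<35)
P=W[m]; print(m.sum(),P.min(0),P.max(0),np.median(P,0),cv2.minEnclosingCircle(P[:,:2].astype(np.float32)))
# plate
m=(abs(W[...,2]-10)<4)&(W[...,0]>500)&(W[...,0]<760)&(abs(W[...,1]-70)<90); P=W[m][:,:2].astype(np.float32)
print('plate',m.sum(),cv2.minAreaRect(P))
m=(W[...,2]>60)&(W[...,0]>590)&(W[...,0]<720)&(abs(W[...,1]-85)<60); P=W[m]; print('upright',m.sum(),P.min(0) if len(P) else 0,P.max(0) if len(P) else 0)
go(566,53,250,106.5)
E
```

```text
951 [560.2568472   39.26195354  25.29783825] [589.53445518  68.80011834  32.01329688] [574.66238731  54.38440413  29.94596114] ((574.860107421875, 53.91005325317383), 14.910979270935059)
plate 10851 ((643.1341552734375, 73.7318115234375), (179.3258819580078, 219.9113311767578), 87.59361267089844)
upright 16680 [590.00198792  25.00356539  60.09800852] [687.01582581 114.17596913 267.02133482]
tcp [578.3  15.9 248.1] [ 1.7999e+02 -4.0000e-02  1.0667e+02] F [0.  0.3 0.9] w 0.276 t 7.05
shift mm [39.1 -1.2 -1.9] roll 0.17
```

View pics/w3.png

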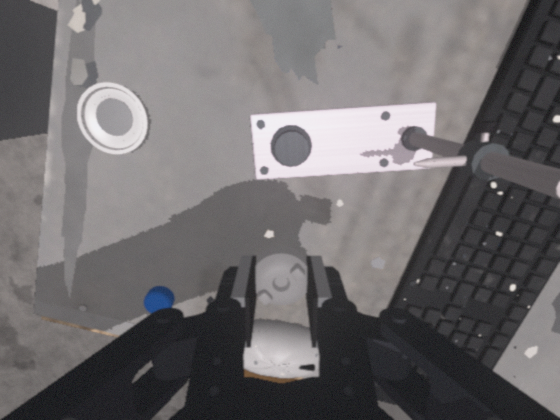

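The wrist view shows the seat at (291,147), the pointer pin running from its collar at (488,160) to its tip at about (415,163), and the cap held level at (283,280). Measuring these from the saved cloud.

```bash
python3 - <<'E'
from h import *
W=np.load("w3.npy"); im=cv2.imread("pics/w3.png")
# pillar: points z 40..180 near pixel (412..560,120..200), pin row samples
for u in range(408,500,6):
    c=W[150:176,u]; k=c[c[:,2]>60]
    if len(k): i=k[:,2].argmax(); print(u,len(k),np.round(k.mean(0),1),'zmax',round(k[:,2].max(),1))
print('pillar col',np.round(W[165:190:5,540],1).tolist(), np.round(W[130:150:5,430],1).tolist())
# cap held
s=r.observe(); Rm=R.from_euler('xyz',s['tcp_rot'],degrees=True)
T=Rm.inv().apply((W.reshape(-1,3)-s['tcp_pos'])).reshape(W.shape)
m=(T[...,2]>50)&(T[...,2]<85)&(abs(T[...,0])<25)&(abs(T[...,1])<12); P=T[m]; print('held',m.sum(),P.min(0),P.max(0))
print(np.histogram(P[:,2],bins=np.arange(50,86,2)))
for a in range(54,74,2):
    q=P[abs(P[:,2]-a)<1]; 
    if len(q): print(a,len(q),q.min(0)[:2].round(1),q.max(0)[:2].round(1))
E
```

```text
414 4 [640.8  78.4 121.5] zmax 123.0
420 7 [643.9  79.7 121.9] zmax 123.5
426 10 [646.9  81.  122.4] zmax 123.4
432 13 [655.9  83.2 109.1] zmax 123.6
438 16 [659.9  84.7 107.9] zmax 124.9
444 17 [663.6  86.2 107.3] zmax 124.3
450 17 [665.2  87.3 111.2] zmax 124.7
456 16 [666.6  88.7 115. ] zmax 123.9
462 22 [668.1  88.  119.9] zmax 124.5
468 25 [669.2  88.3 124.5] zmax 127.5
474 26 [669.7  89.1 129.4] zmax 131.1
480 26 [672.7  90.1 129.7] zmax 130.6
486 26 [674.   91.1 132.9] zmax 136.5
492 26 [674.2  92.1 137.4] zmax 142.0
498 26 [674.2  93.  141.9] zmax 147.5
pillar col [[675.7, 97.2, 167.5], [673.0, 95.0, 172.2], [671.7, 93.0, 175.2], [672.6, 91.0, 175.5], [673.8, 89.0, 175.5]] [[690.8, 102.8, 10.7], [693.1, 98.8, 9.8], [672.9, 94.3, 58.3], [672.6, 90.8, 62.3]]
held 2821 [-13.69247981 -11.9859746   50.00383364] [13.84807792 11.97182574 74.74820789]
(array([  29,   32,   27,   29,  168,  242, 1138,  711,  161,  106,   89,
         76,   13,    0,    0,    0,    0]), array([50, 52, 54, 56, 58, 60, 62, 64, 66, 68, 70, 72, 74, 76, 78, 80, 82,
       84]))
54 24 [-5.6 10.5] [11.2 12. ]
56 31 [-11.   10.4] [10.9 11.8]
58 38 [-10.2 -11.1] [11.1 11.9]
60 259 [ -9.3 -11.6] [11.  11.7]
62 711 [-10.6 -11.7] [10.9 11.8]
64 948 [-12.5 -11.9] [13.3 11.9]
66 420 [-13.7 -11.8] [13.7 11.2]
68 112 [-10.1 -11.9] [13.8 11.9]
70 101 [-10.5 -12. ] [13.6 10.6]
72 82 [  6.5 -11.7] [13.3 10.4]
```

The cap is held centred with its bottom 75 mm ahead of the TCP. The seat is at (574.9, 53.9) and the pointer axis at about z 120. The pin tip is 70.3 mm from the seat at azimuth 20.4°, which fits. Now placing.

Request:
move_arm:
  deltas:
    - {"claw":0.1,"tx":0.0125,"ty":0.0025,"tz":0,"roll":0}
    - {"claw":0.1,"tx":0.0125,"ty":0.0025,"tz":0,"roll":0}
    - {"claw":0.1,"tx":0.0125,"ty":0.0025,"tz":0,"roll":0}
    - {"claw":0.1,"tx":0,"ty":0,"tz":0.025,"roll":0}
    - {"claw":0.1,"tx":0,"ty":0,"tz":0.035,"roll":0}
    - {"claw":0.1,"tx":0,"ty":0,"tz":0.035,"roll":0}
    - {"claw":0.1,"tx":0,"ty":0,"tz":0.025,"roll":0}
    - {"claw":0.1,"tx":0,"ty":0,"tz":0.01,"roll":0}
    - {"claw":0.1,"tx":0,"ty":0,"tz":0,"roll":0}
    - {"claw":0.1,"tx":0,"ty":0,"tz":0,"roll":0}
    - {"claw":0.1,"tx":0,"ty":0,"tz":0,"roll":0}

```text
time: 8.15
tcp_pos: [575.6, 52.8, 119.3]
tcp_rot: [179.9, 0.0, 106.6]
wrist_force: [-0.6, -0.2, -1.0]
grip_width: 0.271
```

```bash
python3 - <<'E'
from h import *
im,d,W,p=cam("wrist"); cv2.imwrite("pics/w4.png",im[:,:,::-1])
m=(abs(W[...,2]-29)<4)&(np.hypot(W[...,0]-575,W[...,1]-54)<22); P=W[m]
if len(P): print('seat',m.sum(),P.min(0),P.max(0),cv2.minEnclosingCircle(P[:,:2].astype(np.float32)))
go(574.9,53.9,106,106.5)
E
```

```text
seat 1091 [560.22396849  47.62944361  25.05032452] [589.11464451  69.01680553  31.81118891] ((574.609619140625, 55.32115173339844), 14.80296802520752)
tcp [575.6  52.6 119.3] [1.7988e+02 2.0000e-02 1.0653e+02] F [ 1.2  0.1 -0.6] w 0.275 t 8.2
shift mm [ 1.5 -0.3 13.3] roll 0.03
```

Request:
move_arm:
  deltas:
    - {"claw":0.1,"tx":0.0015,"ty":-0.0005,"tz":0.006,"roll":0}
    - {"claw":0.1,"tx":0,"ty":0,"tz":0.005,"roll":0}
    - {"claw":0.1,"tx":0,"ty":0,"tz":0.002,"roll":0}
    - {"claw":0.1,"tx":0,"ty":0,"tz":0.001,"roll":0}
    - {"claw":0.1,"tx":0,"ty":0,"tz":0,"roll":0}
    - {"claw":0.1,"tx":0,"ty":0,"tz":0,"roll":0}

```text
time: 8.8
tcp_pos: [573.9, 53.7, 104.9]
tcp_rot: [180.0, 0.1, 106.5]
wrist_force: [-4.6, -0.6, 15.7]
grip_width: 0.271
```

```bash
python3 - <<'E'
from h import *
go(574.8,54,105,106.5)
E
```

```text
tcp [573.9  53.7 104.9] [1.7999e+02 5.0000e-02 1.0655e+02] F [-4.6 -0.6 15.7] w 0.271 t 8.8
shift mm [ 0.1  0.9 -0.1] roll 0.05
```

Request:
move_arm:
  deltas:
    - {"claw":0.1,"tx":0,"ty":0.0005,"tz":-0.0005,"roll":0}
    - {"claw":0.1,"tx":0,"ty":0,"tz":0,"roll":0}
    - {"claw":0.6,"tx":0,"ty":0,"tz":0,"roll":0}
    - {"claw":0.6,"tx":0,"ty":0,"tz":0,"roll":0}
    - {"claw":0.6,"tx":0,"ty":0,"tz":0,"roll":0}
    - {"claw":0.6,"tx":0,"ty":0,"tz":0,"roll":0}
    - {"claw":0.6,"tx":0,"ty":0,"tz":-0.02,"roll":0}
    - {"claw":0.6,"tx":0,"ty":0,"tz":-0.03,"roll":0}
    - {"claw":1,"tx":-0.025,"ty":0,"tz":-0.03,"roll":0}
    - {"claw":1,"tx":-0.025,"ty":0,"tz":-0.04,"roll":0}
    - {"claw":1,"tx":0,"ty":0,"tz":-0.025,"roll":0}
    - {"claw":1,"tx":0,"ty":0,"tz":0,"roll":0}

```text
time: 10.0
tcp_pos: [590.3, 5.2, 252.8]
tcp_rot: [179.7, 0.1, 106.4]
wrist_force: [-0.3, 1.3, -0.2]
grip_width: 1.001
```

```bash
python3 - <<'E'
from h import *
im,d,W,p=cam("wrist"); cv2.imwrite("pics/w5.png",im[110:330,140:520,::-1]); np.save("w5.npy",W)
for lo,hi in((24,33),(38,50)):
    m=(W[...,2]>lo)&(W[...,2]<hi)&(np.hypot(W[...,0]-575,W[...,1]-54)<22); P=W[m]
    print(lo,m.sum(),P.min(0),P.max(0),np.median(P[:,2]),cv2.minEnclosingCircle(P[:,:2].astype(np.float32)))
go(574.8,54,105,106.5)
E
```

```text
24 154 [562.51895098  39.45334346  24.20671624] [589.43418522  68.7857565   32.76718586] 29.922422717299384 ((574.8908081054688, 53.859493255615234), 14.928210258483887)
38 844 [559.53654836  40.08168289  38.05411801] [586.23874362  66.53683745  46.71509253] 41.59123011196883 ((572.884521484375, 53.308128356933594), 13.50584888458252)
tcp [589.4   5.5 250.9] [1.7983e+02 5.0000e-02 1.0648e+02] F [ 0.8 -0.3  0.5] w 1.0 t 10.05
shift mm [ 50.7  -0.7 145.8] roll -0.02
```

View pics/w5.png

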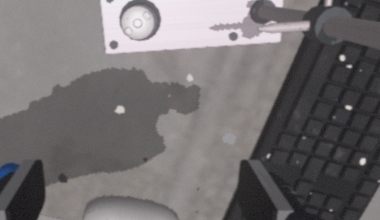

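The cap stands horns up on the seat at (139,20) in the crop. Its centre measures 2.1 mm off the seat's, within the 5 mm limit. Next I'll find the loupe.

Request:
move_arm:
  deltas:
    - {"claw":1,"tx":0.03,"ty":-0.012,"tz":0,"roll":0}
    - {"claw":1,"tx":0.03,"ty":-0.012,"tz":0,"roll":0}
    - {"claw":1,"tx":0.03,"ty":-0.012,"tz":0,"roll":0}
    - {"claw":1,"tx":0.03,"ty":-0.012,"tz":0,"roll":0}
    - {"claw":1,"tx":0.028,"ty":-0.012,"tz":0,"roll":0}
    - {"claw":1,"tx":0,"ty":0,"tz":0,"roll":0}
    - {"claw":1,"tx":0,"ty":0,"tz":0,"roll":0}
    - {"claw":1,"tx":0,"ty":0,"tz":0,"roll":0}

```text
time: 10.85
tcp_pos: [489.4, 130.1, 248.8]
tcp_rot: [-179.9, 0.0, 106.5]
wrist_force: [0.5, -0.0, 0.1]
grip_width: 0.999
```

```bash
python3 - <<'E'
from h import *
im,d,W,p=cam("wrist"); cv2.imwrite("pics/w6.png",im[:,:,::-1]); np.save("w6.npy",W)
m=(W[...,2]>4)&(W[...,2]<30)&(W[...,0]>370)&(W[...,0]<555)&(W[...,1]>185)&(W[...,1]<290)
k,l,st,c=cv2.connectedComponentsWithStats(m.astype(np.uint8)); i=1+st[1:,4].argmax(); P=W[l==i]
print(st[i],P.min(0),P.max(0))
H=P[P[:,2]>14]; print('handle',len(H),cv2.minAreaRect(H[:,:2].astype(np.float32)),H.mean(0),np.median(H[:,2]))
L=P[(P[:,2]<13)&(P[:,0]>480)]; print('lens',cv2.minEnclosingCircle(L[:,:2].astype(np.float32)))
go(430,223,200,15)
E
```

```text
[ 194   27  186   76 6827] [387.317657   208.04929426   4.00887649] [539.73550233 275.50342523  24.28195441]
handle 2445 ((429.48626708984375, 226.06544494628906), (86.2273941040039, 18.827381134033203), 13.61161994934082) [430.27634994 225.69607402  21.06869413] 21.39967853005885
lens ((508.4623718261719, 246.27236938476562), 31.384889602661133)
tcp [489.5 130.  248.9] [-1.7995e+02  1.0000e-02  1.0649e+02] F [ 0.2 -0.2 -0. ] w 1.009 t 10.9
shift mm [106.1 -30.6  48.9] roll 91.49
```

View pics/w6.png

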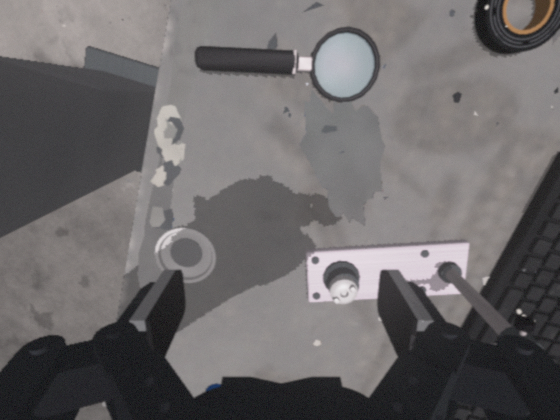

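The wrist view shows the loupe: handle (197–297,60), lens (345,64). The handle centre is (429.5, 226.1), with the axis at 13.6°. I'll turn and approach.

Request:
move_arm:
  deltas:
    - {"claw":1,"tx":0,"ty":0,"tz":0,"roll":8.45}
    - {"claw":1,"tx":0,"ty":0,"tz":0,"roll":8.45}
    - {"claw":1,"tx":0,"ty":0,"tz":0,"roll":8.45}
    - {"claw":1,"tx":0,"ty":0,"tz":0,"roll":8.45}
    - {"claw":1,"tx":0,"ty":0,"tz":0,"roll":8.45}
    - {"claw":1,"tx":0,"ty":0,"tz":0,"roll":8.45}
    - {"claw":1,"tx":0,"ty":0,"tz":0,"roll":8.45}
    - {"claw":1,"tx":0,"ty":0,"tz":0,"roll":8.45}
    - {"claw":1,"tx":0,"ty":0,"tz":0,"roll":8.45}
    - {"claw":1,"tx":0,"ty":0,"tz":0,"roll":8.45}
    - {"claw":1,"tx":0,"ty":0,"tz":0,"roll":8.45}

```text
time: 12.0
tcp_pos: [489.7, 129.8, 249.2]
tcp_rot: [180.0, 0.0, 13.2]
wrist_force: [1.5, 0.4, -0.5]
grip_width: 0.995
```

Request:
move_arm:
  deltas:
    - {"claw":1,"tx":-0.009,"ty":-0.036,"tz":0.03,"roll":0}
    - {"claw":1,"tx":-0.009,"ty":-0.036,"tz":0.03,"roll":0}
    - {"claw":1,"tx":-0.008,"ty":-0.035,"tz":0.03,"roll":0}
    - {"claw":1,"tx":0,"ty":0,"tz":0.03,"roll":0}
    - {"claw":0.6,"tx":0,"ty":0,"tz":0.02,"roll":0}
    - {"claw":0.6,"tx":0,"ty":0,"tz":0,"roll":0}
    - {"claw":0.6,"tx":0,"ty":0,"tz":0,"roll":0}
    - {"claw":0.6,"tx":0,"ty":0,"tz":0,"roll":0}

```text
time: 12.8
tcp_pos: [439.4, 228.2, 110.3]
tcp_rot: [-180.0, -0.1, 13.5]
wrist_force: [0.4, 0.7, 0.3]
grip_width: 0.597
```

```bash
cat >> h.py <<'E'
def tool(W):
    s=r.observe(); return R.from_euler('xyz',s['tcp_rot'],degrees=True).inv().apply((W.reshape(-1,3)-s['tcp_pos'])).reshape(W.shape)
E
python3 - <<'E'
from h import *
im,d,W,p=cam("wrist"); cv2.imwrite("pics/w7.png",im[:,:,::-1]); np.save("w7.npy",W)
T=tool(W)
m=(W[...,2]>15)&(W[...,2]<26)&(abs(T[...,1])<16)&(T[...,0]<70); H=W[m]; print('handle',len(H),cv2.minAreaRect(H[:,:2].astype(np.float32)))
L=W[(W[...,2]>4)&(W[...,2]<14)&(T[...,0]>38)&(np.hypot(W[...,0]-510,W[...,1]-245.6)<36)]; print('lens',L.min(0),L.max(0),cv2.minEnclosingCircle(L[:,:2].astype(np.float32)))
go(439.2,228.4,76,13.6)
E
```

```text
handle 4716 ((430.5667724609375, 226.27769470214844), (85.32991027832031, 18.696950912475586), 14.204914093017578)
lens [475.47066573 216.50707157   4.02234639] [540.28313322 275.9160843   12.39510473] ((507.9150085449219, 245.00486755371094), 32.615074157714844)
tcp [439.5 228.3 110.5] [-1.7997e+02 -1.0000e-01  1.3530e+01] F [ 0.1 -1.   0. ] w 0.594 t 12.85
shift mm [-0.3 -0.1 34.5] roll -0.07
```

Request:
move_arm:
  deltas:
    - {"claw":0.6,"tx":0,"ty":0,"tz":0.015,"roll":0}
    - {"claw":0.6,"tx":0,"ty":0,"tz":0.014,"roll":0}
    - {"claw":0.6,"tx":0,"ty":0,"tz":0.005,"roll":0}
    - {"claw":0.6,"tx":0,"ty":0,"tz":0,"roll":0}
    - {"claw":0,"tx":0,"ty":0,"tz":0,"roll":0}
    - {"claw":0,"tx":0,"ty":0,"tz":0,"roll":0}
    - {"claw":0,"tx":0,"ty":0,"tz":0,"roll":0}
    - {"claw":0,"tx":0,"ty":0,"tz":0,"roll":0}
    - {"claw":0,"tx":0,"ty":0,"tz":0,"roll":0}
    - {"claw":0,"tx":0,"ty":0,"tz":0,"roll":0}
    - {"claw":0,"tx":0,"ty":0,"tz":0,"roll":0}
    - {"claw":0,"tx":0,"ty":0,"tz":0,"roll":0}

```text
time: 14.05
tcp_pos: [439.0, 228.7, 76.3]
tcp_rot: [-180.0, -0.1, 13.6]
wrist_force: [-0.3, -0.9, 6.9]
grip_width: 0.192
```

```bash
python3 - <<'E'
from h import *
go(439.2,228.4,190,13.6)
E
```

```text
tcp [439.  228.7  76.3] [-1.7998e+02 -6.0000e-02  1.3600e+01] F [-0.3 -0.9  6.9] w 0.192 t 14.05
shift mm [   0.3    0.3 -113.7] roll 0.0
```

Request:
move_arm:
  deltas:
    - {"claw":0,"tx":0,"ty":0,"tz":-0.01,"roll":0}
    - {"claw":0,"tx":0,"ty":0,"tz":-0.02,"roll":0}
    - {"claw":0,"tx":0,"ty":0,"tz":-0.025,"roll":0}
    - {"claw":0,"tx":0,"ty":0,"tz":-0.025,"roll":0}
    - {"claw":0,"tx":0,"ty":0,"tz":-0.025,"roll":0}
    - {"claw":0,"tx":0,"ty":0,"tz":-0.02,"roll":0}
    - {"claw":0,"tx":0,"ty":0,"tz":-0.005,"roll":0}
    - {"claw":0,"tx":0,"ty":0,"tz":0,"roll":0}
    - {"claw":0,"tx":0,"ty":0,"tz":0,"roll":0}

```text
time: 14.95
tcp_pos: [438.4, 228.3, 205.0]
tcp_rot: [180.0, 0.0, 13.6]
wrist_force: [-0.0, -0.2, -1.6]
grip_width: 0.193
```

```bash
cat > loupe.py <<'E'
from h import *
def loupe(tag):
    im,d,W,p=cam("wrist"); cv2.imwrite(f"pics/{tag}.png",im[:,:,::-1]); np.save(tag+".npy",W); T=tool(W)
    m=(T[...,2]>45)&(T[...,2]<90)&(T[...,0]>-60)&(T[...,0]<125)&(abs(T[...,1])<40)
    H=T[m&(T[...,0]<52)&(abs(T[...,1])<8.5)&(T[...,0]>14)]
    A=np.c_[H[:,:2],np.ones(len(H))]; k=np.linalg.lstsq(A,H[:,2],rcond=None)[0]
    print('handle top plane',k.round(3), 'x max',H[:,0].max())
    L=T[m&(T[...,0]>43)&(T[...,2]>64)]; print('lens',len(L),L.min(0).round(1),L.max(0).round(1),'z',np.percentile(L[:,2],[5,25,50,75]).round(1))
    A=np.c_[L[:,:2],np.ones(len(L))]; g=L; 
    for _ in range(3):
        k=np.linalg.lstsq(np.c_[g[:,:2],np.ones(len(g))],g[:,2],rcond=None)[0]; g=L[abs(np.c_[L[:,:2],np.ones(len(L))]@k-L[:,2])<2.5]
    print('rim plane',k.round(3),len(g)); print(cv2.minEnclosingCircle(L[:,:2].astype(np.float32)))
    return W
E
python3 - <<'E'
from loupe import *
loupe("w8"); go(501.5,36,206,13.6)
E
```

```text
handle top plane [5.0200e-01 6.0000e-03 4.4138e+01] x max 51.997488825649064
lens 18684 [ 43.  -30.2  64.1] [103.5  29.6  72.9] z [65.8 67.2 68.4 69.5]
rim plane [3.0000e-03 2.0000e-03 6.8233e+01] 16926
((73.04251098632812, -0.34978654980659485), 30.504430770874023)
tcp [438.4 228.4 204.7] [1.7997e+02 8.0000e-02 1.3600e+01] F [ 0.4 -0.7 -0.4] w 0.193 t 15.0
shift mm [ 16.1 201.8  -1.3] roll 0.0
```

View pics/w8.png

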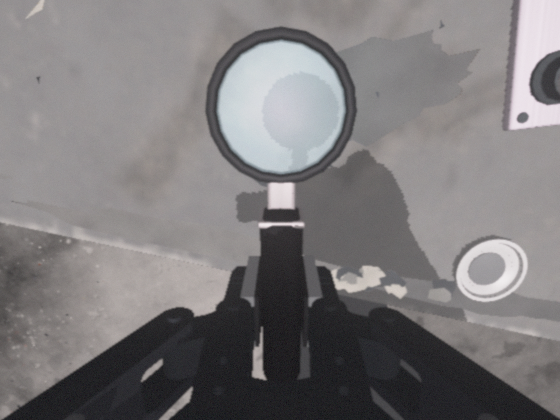

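The loupe is held level, rim slope under 0.01, with the lens at (281,105) in the picture. Lens centre in the tool frame is (73.2, -0.3). I'll carry it over the cap.

Request:
move_arm:
  deltas:
    - {"claw":0,"tx":0.002,"ty":0.02,"tz":0,"roll":0}
    - {"claw":0,"tx":0.002,"ty":0.03,"tz":0,"roll":0}
    - {"claw":0,"tx":0.002,"ty":0.03,"tz":0,"roll":0}
    - {"claw":0,"tx":0.002,"ty":0.03,"tz":0,"roll":0}
    - {"claw":0,"tx":0.002,"ty":0.03,"tz":0,"roll":0}
    - {"claw":0,"tx":0.002,"ty":0.03,"tz":0,"roll":0}
    - {"claw":0,"tx":0.002,"ty":0.02,"tz":0,"roll":0}
    - {"claw":0,"tx":0.002,"ty":0.0118,"tz":0,"roll":0}
    - {"claw":0,"tx":0,"ty":0,"tz":0.006,"roll":0}
    - {"claw":0,"tx":0,"ty":0,"tz":0.006,"roll":0}
    - {"claw":0,"tx":0,"ty":0,"tz":0.0015,"roll":0}
    - {"claw":0,"tx":0,"ty":0,"tz":0,"roll":0}

```text
time: 16.2
tcp_pos: [501.2, 37.4, 191.4]
tcp_rot: [-180.0, 0.1, 13.7]
wrist_force: [-0.9, 1.3, -1.0]
grip_width: 0.193
```

```bash
python3 - <<'E'
from loupe import *
W=loupe("w9"); go(501.7,35.7,191.3,13.6)
im,d,S,p=cam("side"); np.save("s9.npy",S)
E=np.array(p['extrinsics'])
def px(P):
    c=np.linalg.inv(E)@np.r_[P,1]; return np.array([p['cx']-c[0]/c[2]*p['fx'],p['cy']+c[1]/c[2]*p['fy']])
t=px([640.5,78.4,120]).round().astype(int); print('tip px',t, 'lens px',px([572.9,53.3,120]))
a=cv2.resize(im[t[1]-60:t[1]+80,t[0]-120:t[0]+60,::-1],None,fx=4,fy=4,interpolation=cv2.INTER_CUBIC); cv2.imwrite("pics/s9.png",a)
for nm,A in(("side",S),("wrist",W)):
    q=A-np.array([574.9,53.9,0]); u=q@np.array([.937,.349,0]); v=q@np.array([-.349,.937,0])
    m=(u>68)&(u<95)&(abs(v)<6)&(A[...,2]>95)&(A[...,2]<160); print(nm,'pin',m.sum(), A[m][:,2].min() if m.any() else 0,A[m][:,2].max() if m.any() else 0, u[m].min() if m.any() else 0)
    if nm=="side":
        m=(np.hypot(q[...,0],q[...,1])<36)&(A[...,2]>90)&(A[...,2]<140); print('lens side',m.sum(),A[m].min(0),A[m].max(0),np.percentile(A[m][:,2],[5,50,95]))
E
```

```text
handle top plane [5.0600e-01 2.6000e-02 4.4775e+01] x max 51.98291967131576
lens 18658 [ 43.  -30.1  64.7] [103.3  29.5  73.8] z [66.5 67.9 69.1 70.2]
rim plane [3.0000e-03 3.0000e-03 6.8904e+01] 16931
((72.89459991455078, -0.5048787593841553), 30.454038619995117)
tcp [501.4  37.3 191.7] [-1.7998e+02  4.0000e-02  1.3700e+01] F [ 0.7  0.9 -0.8] w 0.192 t 16.25
shift mm [-0.1  1.6  0.4] roll 0.1
tip px [336 228] lens px [311.29509958 235.5007287 ]
side pin 20 117.0652850154683 123.05287576131684 70.61934654251918
lens side 347 [539.96146074  22.86427674 112.48834504] [600.77340612  83.84639299 125.87167959] [116.11853346 121.37467817 124.09096589]
wrist pin 0 0 0 0
```

View pics/s9.png

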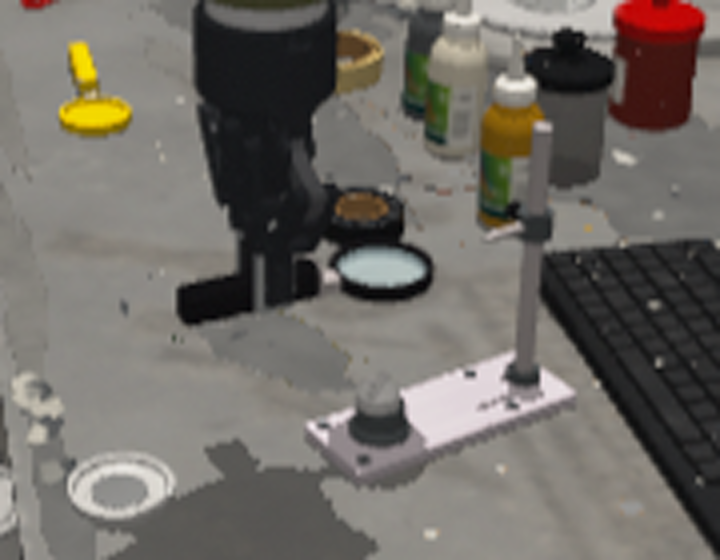

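View pics/w9.png

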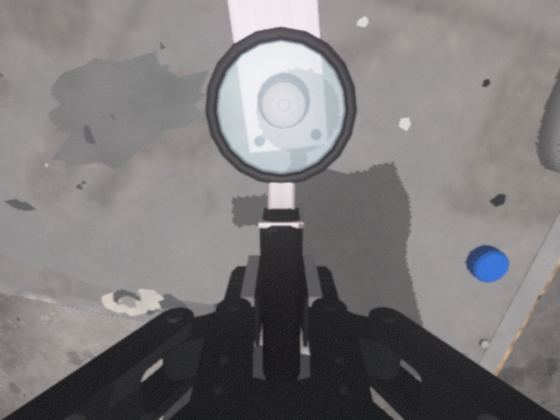

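The side view shows the loupe level over the cap at (380,270), clear of the pin. Its pin spans z 117–123, so the axis is at 120, and the lens is mid-height at about 120. The wrist view shows the cap centred through the lens at (284,104). I'll make a small correction and let it settle.

Request:
move_arm:
  deltas:
    - {"claw":0,"tx":0.0005,"ty":0.0015,"tz":0,"roll":0}
    - {"claw":0,"tx":0,"ty":0,"tz":0,"roll":0}
    - {"claw":0,"tx":0,"ty":0,"tz":0,"roll":0}
    - {"claw":0,"tx":0,"ty":0,"tz":0,"roll":0}
    - {"claw":0,"tx":0,"ty":0,"tz":0,"roll":0}
    - {"claw":0,"tx":0,"ty":0,"tz":0,"roll":0}
    - {"claw":0,"tx":0,"ty":0,"tz":0,"roll":0}
    - {"claw":0,"tx":0,"ty":0,"tz":0,"roll":0}

```text
time: 17.1
tcp_pos: [502.6, 34.8, 192.0]
tcp_rot: [180.0, 0.0, 13.6]
wrist_force: [0.7, 0.1, -0.5]
grip_width: 0.193
```

```bash
python3 - <<'E'
from loupe import *
loupe("w10"); s=r.observe(); M=R.from_euler('xyz',s['tcp_rot'],degrees=True)
print('lens world',s['tcp_pos']+M.apply([72.95,-.4,71.3])); go(501.7,35.7,191.3,13.6)
for n in("side","top"):
    im,d,S,p=cam(n)
    q=np.hypot(S[...,0]-574.9,S[...,1]-53.9)
    for nm,lo,hi in(("cap",38,60),("rim",108,135)):
        P=S[(q<36)&(S[...,2]>lo)&(S[...,2]<hi)]
        if len(P)>5: print(n,nm,len(P),P.min(0).round(1),P.max(0).round(1))
E
```

```text
handle top plane [5.0400e-01 1.0000e-02 4.4391e+01] x max 51.99213406423559
lens 18700 [ 43.  -29.9  64.3] [103.3  29.7  73.2] z [66.1 67.5 68.7 69.8]
rim plane [3.0000e-03 1.0000e-03 6.8504e+01] 17026
((73.06768798828125, -0.037522174417972565), 30.42870330810547)
lens world [573.36273667  52.36907731 120.63404391]
tcp [502.6  34.8 191.9] [1.800e+02 1.000e-02 1.359e+01] F [ 0.1  0.2 -0. ] w 0.198 t 17.15
shift mm [-0.6 -1.   0.6] roll -0.01
side cap 51 [559.8  40.2  38. ] [583.1  63.8  44.9]
side rim 347 [541.6  21.  113.1] [602.4  83.2 126. ]
top cap 8 [560.5  47.1  40.2] [569.3  64.   45.3]
top rim 138 [545.9  52.  115.1] [603.6  80.9 129. ]
```

```bash
python3 -c "
from workcell import r
print(r.finish_job())"
```

```text
the job is handed in; nothing more can be done
None
```

The air cap is on the seat, horns up and let go. The arm is holding the loupe level over it at the pointer's height. I handed the job in about 17 s into the 64 s limit; `finish_job` gives no verdict.

- **Air cap:** by the wrist camera its centre is about 2.1 mm from the seat's, against the 5 mm limit. Its top is at about 42 mm, as it should be when sitting flat.
- **Loupe position:** the lens is about 1 mm from the cap's axis horizontally. By the arm's reading its mid-height is 120.6 mm, against about 120 mm for the pointer (side and wrist cameras agree). The side camera's rough centre is also about 1 mm off.
- **Loupe hold:** the rim's slope is under 0.01 rad and the grip is steady. The wrist force is near zero, so the loupe is resting on nothing.
- **Not re-measured:** I did not re-measure the pointer, tin lid, screw cap or tape roll after the last move. The arm was kept clear of all of them, and they looked in place in the last pictures.

No check failed. After small moves the measured arm position wandered by 1–2 mm, and the camera calibration is only good to about 2 mm.

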